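# Open the click-dial padlock on the wooden case and hold it out

## Robot

A 6-joint arm with a two-finger parallel gripper is mounted at the origin on a cart in front of the work surface, level with it; the furniture and walls round the work are solid. World frame = base frame: x ahead of the robot, y to its left, z up, the work surface at z = 0. Lengths are in m, angles in degrees, forces in N, time in s.
With the tool pointing down it reaches from about 0.25 to 0.725 m from the base axis. Payload 9.7 kg.
Tool frame: the origin (TCP) lies midway between the tips of the shut fingers; the grasp point (between the pads) lies 19 mm behind it; z points along the fingers, x is the direction in which the jaws open and shut, and the axes are right-handed (so a half turn about z gives the same grasp; the last joint's range is limited). The gripper opens to 85 mm and grips with 20 to 120 N. Pads are 22 mm wide; open, the fingers measure 114 mm over their backs; the gripper's body (76 mm by 85 mm) begins 54 mm behind the grasp point. The pads swing forward as they close: fully open they stand 13 mm farther back than shut.
Start: joints at [70.646, 4.979, 10.078, 95.1, 0, 90], TCP at [0.182, 0.519, 0.231] pointing down, gripper open.
Joint ranges: [-179.16, 179.16], [-48.56, 103.87], [-65.8, 70.77], [-126.05, 130.52], [-82.76, 87.17], [-180, 180]. Speed limits (degrees/s): [127.2, 127.2, 147.25, 180, 180, 180].

## Interface

Orientations are given as [roll, pitch, yaw] about the fixed x, y, z axes, in that order (R = Rz(yaw) Ry(pitch) Rx(roll)).
In Python, from workcell import sensors, camera, get_calibration, bot, recognise, place_of gives the robot as it stands. The module is installed in compiled form; this text tells all that it offers.
- The arm moves only by the tool send_rows, never from a script. Its argument "plan" is a list of rows, each a list of 3 entries, a list of its own where there are three numbers: the shift along the tool's x, y, z normalised to -1 to 1, where 1 is 0.3 m, then the turn, a rotation vector about the tool's x, y, z normalised to -1 to 1, where 1 is pi rad, then the closure, from -1 (fully open) to 1 (shut). In form: [[[x, y, z], [rx, ry, rz], claw], ...]. A call has 1 to 10 rows; each row is the pose to reach, as a shift and turn from the pose commanded when the call began, along the tool's axes at that moment, turning the shorter way round; what a row does not reach only later rows make up. A row lasts 1/10 s, in which the tool goes at most 50 mm and 8.59 degrees, less where a joint would pass 70% of its speed; a pose out of reach is approached as far as the arm can. A call with a number of a shift or a turn outside -1 to 1 is refused whole. A call with a gripper value outside its range is refused whole. The fingers move at their own pace and stop on an object; "force" is the grip in N (left out, the last holds). Time passes only in rows, so rows that repeat a pose let the fingers close. It gives the time, the measured TCP pose, the force and the opening at its end, in the units of the state.
- sensors.get_obs(): the state, without advancing time (a new reading comes with each control period).
- camera(name): name is "scene" or "top"; returns the picture (420x560x3 uint8, blue, green, red); there is no depth.
- get_calibration(name): a dict with "fx", "fy", "cx", "cy" (pixels), "k1" (the pictures are not rectified: a ray, as slopes to the right and down, at radius r is drawn at 1 + k1 r^2 times it, then the intrinsics apply), "R" (3x3) and "t" (3): a world point X has camera coordinates R X + t. Camera axes: x right, y down, z forward; pixel columns grow to the right and rows downward; lengths in m; the calibration is good to about 2 mm. A picture is of the moment at which its call begins. get_calibration takes no time and is no camera call.
- bot.job_done(): hands the job in, once; it reports no verdict.
Trained networks look in the newest picture that a camera, given by its name, has taken for a name from the list of things; names that differ only in an ending like _2 or _b are one class to them, and where a whole thing is asked for, a point or a joint stands for the part that bears it (a point fixed in the world has none). Each returns a list of dicts, best first, with "p" (0 to 1); they miss things now and then, are a little off and sometimes report something else, mostly with a low value. They report only what shows in the picture. A call takes as long as a camera call.
- recognise(label, camera): "point" ([column, row] in pixels, amid what is visible of it).
- place_of(label, camera): "point" ([column, row] in pixels: a listed point, or the origin of a listed thing).
The state is a dict: "time": time; "q": joint angles; "qd": joint speeds; "joint_efforts": joint torques, N m; "ee_pos": TCP position; "tcp_rot": TCP orientation; "wrist_force": force on the tool from outside, world axes, zero at the start; "torque": the same for the moment, N m; "opening": finger opening in m.
Only numpy, scipy, OpenCV 4.12 (cv2) and the standard library are available. Lean on these libraries where they do the work, as an engineer would, in place of code of your own. Each camera call takes 0.05 s, during which the arm holds its last target. There are 200 camera calls.

## Task

Unlock the padlock on the small wooden case: turn its dial clockwise to the fourth click from the stop, where the pointer stands towards the shackle, then pull the shackle fully out. Lift the open padlock by its body off the hasp and hold it out for me to take, level with the dial up, higher than the lid and a hand's width clear of the case all round: finish while still holding it there. Leave the weights and the tin by the case where they are.

Things in the scene. Friction and masses are not known exactly. Their poses are not given: they have to be found in the camera images.
- case: closed wooden case 151 x 222 x 82 mm (x, y, z), fixed; the one with the padlock (a like case without one stands at the back). Origin: centre of its underside; its front faces its -x. A steel hasp lies on the lid (top z = 82): a 2 mm sheet forming a shallow pan, with edges up to 7 mm above the lid at the back and both sides, in which the padlock lies with about 1.5 mm of play
- staple_eye (a point): centre of the 14 mm hole in the hasp's upright eye plate (5 mm thick along case x, 26 wide, top 30 mm above the lid). The shackle's right-hand (-y) leg passes through it. The plate stands against the padlock's front face, so the padlock cannot follow when the shackle is pulled, nor be lifted until the shackle is out more than 16 mm and its leg has left the hole
- padlock: loose satin metal padlock lying flat in the pan, about 0.4 kg. Origin: centre of the body's underside, 84 mm above the bench at the start. Body 52 x 56 x 26 mm (x, y, z); +z up out of the dial's face, the shackle comes out of the -x face (towards the case's front). Its flat sides at y = -28 and 28 can be gripped above the pan's edges, between z = 8 and 26, under the dial
- dial (a joint): dial angle (rad): 0 at its stop, growing clockwise seen from above, up to 3.14. It clicks into a notch every 0.524 rad (30 degrees; peak between clicks about 0.03 N m) and snaps to the nearest when let go; each notch has a tick on the body. It starts at the stop, first or second click. Opens at the fourth click, 2.094 (within 0.15): pointer along padlock -x, to the shackle
- dial_grip (a point): on the dial's axis (padlock x = 3, y = 0 mm), at the top of its black grip bar, 49.5 mm above the padlock's underside. The bar is 10 mm thick, 34 long and 18 high (z 31.5 to 49.5) on a knurled disc 39 mm across; grip it across its thickness from above
- dial_pointer (a point): pointer end of the grip bar (small nose, white line), 18 mm from the axis and level with dial_grip: the line from dial_grip to it is the direction of bar and pointer
- shackle (a joint): how far the shackle is out (m): 0 shut, 0.020 fully out at its stop. It slides straight along padlock -x with about 3 N of friction and stays where it is left. Unless the dial is at the fourth click it moves only about 1 mm
- shackle_bow (a point): middle of the shackle's cross bar (rod centre): 79.5 mm from the padlock's origin along -x when shut, 13 mm above its underside. The shackle is a flat-lying U of 9 mm steel rod, 49 mm wide outside, 31 inside; its legs run straight from the body for 42 mm. Both legs can be gripped from outside, 20 mm behind the bar; the hasp sheet lies 13 mm under the rod's centre
- big_weight: brass-coloured calibration weight 32 x 32 x 46 mm standing on the bench close to the left (+y) side of the case. Origin: centre of its underside
- small_weight: grey calibration weight 26 x 26 x 37 mm standing on the bench close to the left (+y) side of the case. Origin: centre of its underside
- tin: round aluminium tin 61 mm across, 34 mm high, on the bench behind the case. Origin: centre of its underside

How it is judged (in metres and radians):
On the way, in this order (a step that is already met when the one before it is completed fails the run):
1. the dial stands at the fourth click, the shackle still shut (value of joint dial between 1.95 and 2.24 rad and value of joint shackle below 0.004 m), for 0.2 s.
2. the shackle is pulled out, the padlock still lying in the hasp (value of joint shackle above 0.0175 m and height (world z) of padlock below 0.09 m), for 0.2 s.
At the end, for the whole second after the job is handed in: padlock held still by the fingers, off the case: shackle out over 16.5 mm, underside over 100 mm above the bench, centre over 170 mm from the case centre seen from above, level within 15 degrees, dial up; weights and tin within 20 mm of where they stood (value of joint shackle above 0.0165 m and height (world z) of padlock above 0.1 m and horizontal distance between padlock and case above 0.17 m and angle between padlock's own z axis and vertical below 0.26 rad and contact force between the fingers and padlock above 2 N and contact force between padlock and case below 0.1 N and linear speed of padlock below 0.03 m/s and distance of each of big_weight, small_weight, tin from where it was at the start of the episode below 0.02 m); the arm keeps its last pose, push and grip.
It fails at once if a weight or the tin is knocked over (angle between any of big_weight, small_weight, tin's own z axis and vertical above 0.5 rad).
It also fails if it takes over 64 s, if anything falls off the work surface, if the arm or the gripper's body presses on something with over 40 N, if the wrist force passes 120 N, or if a joint passes its speed limit or range.

## Working session

There is one attempt and no reset: what is moved stays moved. The work goes in short steps, Python scripts to look and compute and a tool call to move; the robot and the scene stay as the last step left them, time stands still between calls to the robot, and variables do not carry over. Pictures are saved under pics/ and viewed, on a budget of 10 in all, crops included, one or two more only if the job needs it, and the job is handed in when it is done.

Besides the shell and the picture viewer there is one more tool, called after "Request:" as name([rows], argument=value, ...), one row to a line, values as JSON. send_rows: Moves the arm, as the interface text tells. Scaled input: -1 to 1 covers 0.3 m each way for a shift and pi rad each way for a turn. Its arguments: {"type":"object","properties":{"plan":{"type":"array"},"force":{"type":"number"}},"required":["plan"]}

```bash
mkdir -p pics; cat > h.py <<'E'
import numpy as np, cv2
from scipy.spatial.transform import Rotation as Ro
from workcell import sensors, camera, get_calibration, bot, recognise, place_of
def ray(name,p):
    c=get_calibration(name); d=np.array([(p[0]-c['cx'])/c['fx'],(p[1]-c['cy'])/c['fy']])
    u=d.copy()
    for _ in range(20): u=d/(1+c['k1']*(u@u))
    R=np.array(c['R']);t=np.array(c['t'])
    return -R.T@t, R.T@np.array([u[0],u[1],1.])
def at_z(name,p,z):
    o,d=ray(name,p); return o+d*(z-o[2])/d[2]
def proj(name,X):
    c=get_calibration(name); X=np.array(c['R'])@np.array(X)+np.array(c['t']); u=X[:2]/X[2]; u=u*(1+c['k1']*(u@u))
    return np.array([c['fx']*u[0]+c['cx'],c['fy']*u[1]+c['cy']])
def tri(ps):
    A=np.zeros((3,3));b=np.zeros(3)
    for n,p in ps:
        o,d=ray(n,p);d=d/np.linalg.norm(d);M=np.eye(3)-np.outer(d,d);A+=M;b+=M@o
    X=np.linalg.solve(A,b); return X,[np.round(proj(n,X)-p,1) for n,p in ps]
def shift(goal):
    s=sensors.get_obs(); return s
E
python3 - <<'E'
from h import *
np.set_printoptions(precision=4,suppress=True)
s=sensors.get_obs(); print(s)
for n in('scene','top'):
    im=camera(n); cv2.imwrite(f'pics/{n}0.png',im); c=get_calibration(n); print(n,-np.array(c['R']).T@np.array(c['t']),c['fx'])
for l in['case','staple_eye','padlock','dial_grip','dial_pointer','shackle_bow','big_weight','small_weight','tin']:
    P={}
    for n in('scene','top'):
        r=place_of(l,n); print(l,n,[(np.round(x['point'],1),round(x['p'],2)) for x in r[:3]])
        if r:P[n]=r[0]['point']
    if len(P)==2: print('   ',*tri(list(P.items())))
E
```

```text
{'time': 0.0, 'q': array([70.6463,  5.0102, 10.0344, 95.0999,  0.0023, 89.9996]), 'qd': array([ 0.0769, -0.0462,  0.0766, -0.1238,  0.0005, -0.0186]), 'joint_efforts': array([ -0.0005, -52.0391,  46.4803,   0.0165,  -0.    ,   0.    ]), 'ee_pos': array([0.1822, 0.5187, 0.2306]), 'tcp_rot': array([-179.9977,    0.0757,   70.6466]), 'wrist_force': array([-0.6011, -0.8671, -0.4584]), 'torque': array([-0.0181, -0.0205, -0.0306]), 'opening': 0.08544995831436504}
scene [-0.0647 -0.0599  0.4961] 500.61164297761434
top [0.4817 0.2627 0.946 ] 473.7697881913464
case scene [(array([323.4, 301.2]), 0.89)]
case top [(array([326.8, 238.3]), 0.85)]
    [0.5539 0.1524 0.0032] [array([-0.4,  0. ]), array([ 0.3, -0.1])]
staple_eye scene [(array([339. , 251.5]), 0.7)]
staple_eye top [(array([342.2, 228.7]), 0.42)]
    [0.5645 0.1354 0.0954] [array([-0.3,  0. ]), array([ 0.2, -0.1])]
padlock scene [(array([333. , 245.8]), 0.84)]
padlock top [(array([333.6, 216. ]), 0.78), (array([324.8, 234.5]), 0.38)]
    [0.5876 0.1515 0.0891] [array([ 0.7, -0.1]), array([-0.6,  0.2])]
dial_grip scene [(array([338. , 220.2]), 0.74)]
dial_grip top []
dial_pointer scene [(array([348.4, 220.9]), 0.82)]
dial_pointer top [(array([350.4, 212.2]), 0.97)]
    [0.5883 0.1293 0.1386] [array([ 1. , -0.2]), array([-0.9,  0.4])]
shackle_bow scene [(array([311.9, 262.6]), 0.86)]
shackle_bow top [(array([330.2, 260.4]), 0.75)]
    [0.5073 0.1576 0.1023] [array([-0.7,  0.1]), array([ 0.5, -0.2])]
big_weight scene []
big_weight top [(array([257.4, 219.3]), 0.6)]
small_weight scene [(array([231. , 287.1]), 0.87)]
small_weight top [(array([247.9, 250.9]), 0.72)]
    [ 0.5274  0.3089 -0.0013] [array([-0.7,  0. ]), array([ 0.5, -0.3])]
tin scene []
tin top [(array([328.8, 175.5]), 0.75)]
```

```bash
python3 - <<'E'
import cv2,numpy as np
a=cv2.imread('pics/scene0.png');b=cv2.imread('pics/top0.png')
cv2.imwrite('pics/v1.png',np.hstack([cv2.resize(a[180:380,180:460],(400,286),interpolation=3),cv2.resize(b[130:330,200:480],(400,286),interpolation=3)]))
cv2.imwrite('pics/v2.png',cv2.resize(b[160:290,280:400],None,fx=5,fy=4.6,interpolation=2)[:600,:])
E
```

```text
(no output)
```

View pics/v1.png

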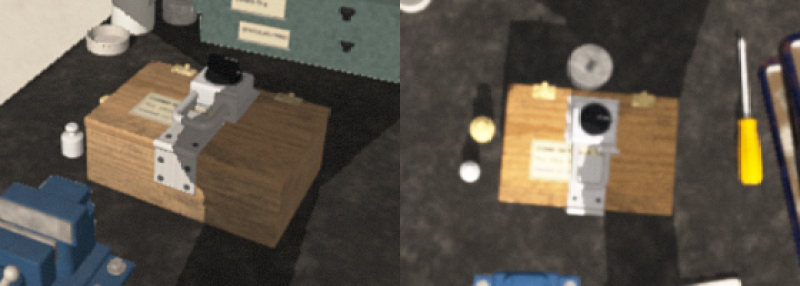

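View pics/v2.png

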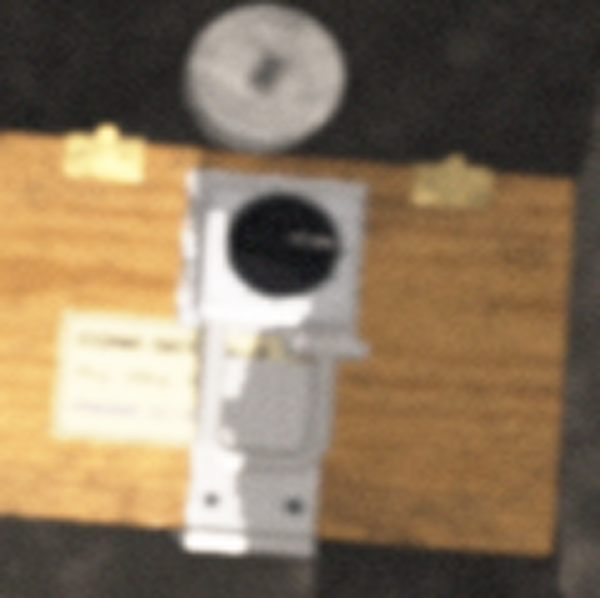

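View pics/scene0.png

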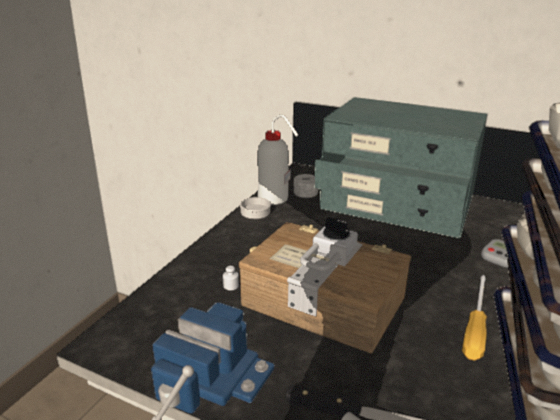

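```bash
python3 - <<'E'
from h import *
from scipy.optimize import least_squares
np.set_printoptions(precision=4,suppress=True)
C=[((394.6,199.1),(75.5,-111)),((390.4,280.2),(-75.5,-111)),((277,190.2),(75.5,111)),((270,272.8),(-75.5,111))]
M=np.array([at_z('top',p,.082)[:2] for p,_ in C]);L=np.array([l for _,l in C])/1000
R=lambda a:np.array([[np.cos(a),-np.sin(a)],[np.sin(a),np.cos(a)]])
f=lambda v:(L@R(v[2]).T+v[:2]-M).ravel()
s=least_squares(f,[.55,.15,-.08]);print(s.x,np.degrees(s.x[2]),s.fun)
print('dial disc',at_z('top',(337,212.8),.12),at_z('scene',(338,220.2),.1335))
# average several detections
for l,z in[('padlock',.084),('shackle_bow',.097),('dial_pointer',.1335),('dial_grip',.1335),('staple_eye',.097),('case',0)]:
    for n in('scene','top'):
        P=[]
        for k in range(3):
            camera(n); r=place_of(l,n)
            if r:P.append(at_z(n,r[0]['point'],z)[:2])
        if P: print(l,n,len(P),np.mean(P,0),np.std(P,0))
for l in ('big_weight','small_weight','tin'):
    r=place_of(l,'top')
    if r: print(l,at_z('top',r[0]['point'],0))
E
```

```text
[ 0.5536  0.1502 -0.0607] -3.4780891791618633 [ 0.     -0.0005 -0.0013 -0.0021  0.0001  0.0021  0.0011  0.0005]
dial disc [0.59   0.1485 0.12  ] [0.5915 0.1484 0.1335]
padlock scene 3 [0.5906 0.1514] [0.0025 0.0018]
padlock top 3 [0.5869 0.1536] [0.0019 0.0014]
shackle_bow scene 2 [0.5112 0.1562] [0.002  0.0005]
shackle_bow top 3 [0.5089 0.1545] [0.001  0.0003]
dial_pointer scene 3 [0.5989 0.1332] [0.0038 0.0015]
dial_pointer top 3 [0.5897 0.1282] [0.0017 0.0028]
dial_grip scene 3 [0.5891 0.1509] [0.0044 0.0051]
dial_grip top 3 [0.5942 0.1466] [0.003  0.0017]
staple_eye scene 3 [0.5581 0.1329] [0.0015 0.0024]
staple_eye top 3 [0.5611 0.1295] [0.0009 0.0023]
case scene 3 [0.5644 0.1537] [0.0007 0.002 ]
case top 3 [0.5583 0.1545] [0.0034 0.0013]
big_weight [0.5553 0.1524 0.    ]
small_weight [0.5298 0.31   0.    ]
tin [0.6814 0.1505 0.    ]
```

```bash
cat >> h.py <<'E'
def go(pos,yaw):
    "normalised shift and turn to a tool-down pose, from the measured pose"
    s=sensors.get_obs(); R0=Ro.from_euler('xyz',s['tcp_rot'],degrees=True)
    G=Ro.from_euler('xyz',[180,0,yaw],degrees=True)
    print('t',s['time'],'pos',np.round(s['ee_pos'],4),'rot',np.round(s['tcp_rot'],1),'q',np.round(s['q'],1),'F',np.round(s['wrist_force'],1),'open',round(s['opening'],4))
    print('shift',np.round(R0.inv().apply(np.array(pos)-s['ee_pos'])/.3,4),'turn',np.round((R0.inv()*G).as_rotvec()/np.pi,4))
E
python3 -c "
from h import *
go([.591,.149,.20],176);go([.591,.149,.20],-4)"
```

```text
t 4.75 pos [0.1823 0.5189 0.2313] rot [-180.    -0.    70.6] q [70.6  5.  10.1 95.1  0.  90. ] F [-0.4 -0.3  0.1] open 0.0852
shift [-0.7118  1.6941  0.1042] turn [ 0.     -0.     -0.5853]
t 4.75 pos [0.1823 0.5189 0.2313] rot [-180.    -0.    70.6] q [70.6  5.  10.1 95.1  0.  90. ] F [-0.4 -0.3  0.1] open 0.0852
shift [-0.7118  1.6941  0.1042] turn [-0.     -0.      0.4147]
```

Request:
send_rows([
  [[-0.4,0.9,0],[0,0,-0.3],-1],
  [[-0.4,0.9,0],[0,0,-0.3],-1],
  [[-0.4,0.9,0],[0,0,-0.3],-1],
  [[-0.4,0.9,0],[0,0,-0.3],-1],
  [[-0.4,0.9,0],[0,0,-0.3],-1],
  [[-0.4,0.9,0],[0,0,-0.3],-1],
  [[-0.4,0.9,0],[0,0,-0.3],-1],
  [[-0.4,0.9,0],[0,0,-0.3],-1],
])

```text
time: 5.55
ee_pos: [0.3992, 0.3141, 0.2313]
tcp_rot: [180.0, 0.0, 124.7]
wrist_force: [-0.0, 1.0, -0.3]
opening: 0.0855
```

```bash
python3 -c "
from h import *
go([.591,.149,.20],176);go([.591,.149,.20],-4)"
```

```text
t 5.55 pos [0.3992 0.3141 0.2313] rot [180.    0.  124.7] q [38.2 -0.8  4.1 94.9 -0.   3.5] F [-0.   1.  -0.3] open 0.0855
shift [-0.8164  0.2123  0.1047] turn [-0.000e+00  2.000e-04 -2.849e-01]
t 5.55 pos [0.3992 0.3141 0.2313] rot [180.    0.  124.7] q [38.2 -0.8  4.1 94.9 -0.   3.5] F [-0.   1.  -0.3] open 0.0855
shift [-0.8164  0.2123  0.1047] turn [2.000e-04 1.000e-04 7.151e-01]
```

Request:
send_rows([
  [[-0.8164,0.2123,0.1],[0,0,-0.285],-1],
  [[-0.8164,0.2123,0.1],[0,0,-0.285],-1],
  [[-0.8164,0.2123,0.1],[0,0,-0.285],-1],
  [[-0.8164,0.2123,0.1],[0,0,-0.285],-1],
  [[-0.8164,0.2123,0.1],[0,0,-0.285],-1],
  [[-0.8164,0.2123,0.1],[0,0,-0.285],-1],
  [[-0.8164,0.2123,0.1],[0,0,-0.285],-1],
  [[-0.8164,0.2123,0.1],[0,0,-0.285],-1],
])

```text
time: 6.35
ee_pos: [0.589, 0.1509, 0.2007]
tcp_rot: [-180.0, -0.1, 175.8]
wrist_force: [0.1, 0.6, -0.2]
opening: 0.0854
```

```bash
python3 - <<'E'
from h import *
go([.591,.149,.119],176)
a=camera('scene');b=camera('top')
cv2.imwrite('pics/v3.png',np.hstack([cv2.resize(a[150:300,260:410],(400,400),interpolation=2),cv2.resize(b[130:280,260:410],(400,400),interpolation=2)]))
E
```

```text
t 6.35 pos [0.589  0.1509 0.2007] rot [-1.800e+02 -1.000e-01  1.758e+02] q [ 14.4  12.6  15.3  92.7   0.  -71.5] F [ 0.1  0.6 -0.2] open 0.0854
shift [-0.0073 -0.0059  0.2725] turn [-0.     -0.0003 -0.0009]
```

View pics/v3.png

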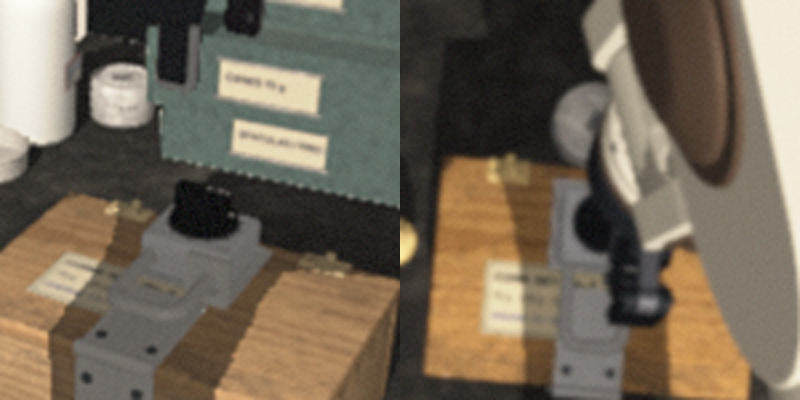

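Request:
send_rows([
  [[0,0,0.09],[0,0,0],-0.5],
  [[0,0,0.18],[0,0,0],0],
  [[0,0,0.24],[0,0,0],0.3],
  [[0,0,0.272],[0,0,0],0.5],
  [[0,0,0.272],[0,0,0],0.5],
  [[0,0,0.272],[0,0,0],0.5],
], force=40)

```text
time: 7.05
ee_pos: [0.589, 0.1514, 0.1208]
tcp_rot: [180.0, 0.1, 175.9]
wrist_force: [-0.0, 0.3, 0.6]
opening: 0.0217
```

```bash
python3 - <<'E'
from h import *
go([.591,.149,.119],176)
a=camera('scene')
cv2.imwrite('pics/v4.png',cv2.resize(a[170:290,270:410],(700,600),interpolation=2))
E
```

```text
t 7.05 pos [0.589  0.1514 0.1208] rot [1.800e+02 1.000e-01 1.759e+02] q [ 14.4  12.1   5.8  83.7   0.  -71.5] F [-0.   0.3  0.6] open 0.0217
shift [-0.0071 -0.0075  0.006 ] turn [ 0.0001  0.0004 -0.0003]
```

View pics/v4.png

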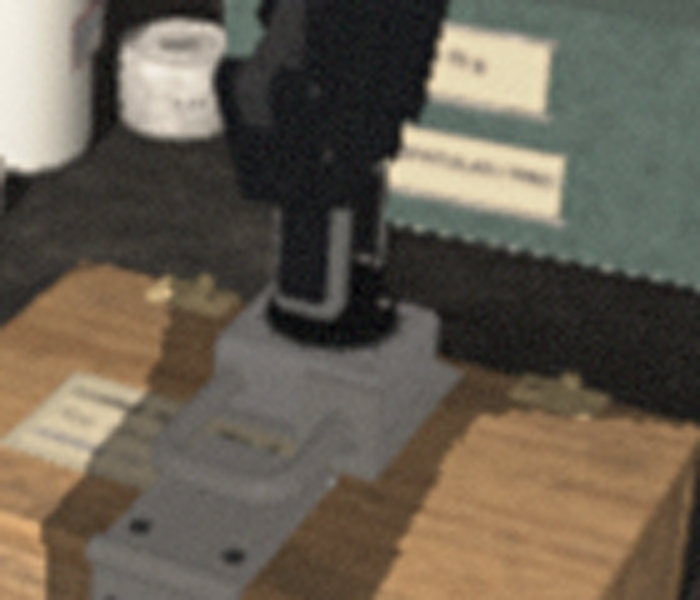

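Request:
send_rows([
  [[-0.004,-0.005,0.004],[0,0,0],0.5],
  [[-0.004,-0.005,0.004],[0,0,0],1],
  [[-0.004,-0.005,0.004],[0,0,0],1],
  [[-0.004,-0.005,0.004],[0,0,0],1],
  [[-0.004,-0.005,0.004],[0,0,0],1],
  [[-0.004,-0.005,0.004],[0,0,0],1],
], force=40)

```text
time: 7.7
ee_pos: [0.5907, 0.1493, 0.1193]
tcp_rot: [180.0, 0.1, 175.9]
wrist_force: [4.7, -1.1, 5.3]
opening: 0.0087
```

```bash
python3 - <<'E'
from h import *
go([.591,.149,.119],176); print(sensors.get_obs()['torque'])
E
```

```text
t 7.7 pos [0.5907 0.1493 0.1193] rot [1.800e+02 1.000e-01 1.759e+02] q [ 14.2  12.2   5.8  83.5  -0.  -71.7] F [ 4.7 -1.1  5.3] open 0.0087
shift [-0.001  -0.0009  0.0009] turn [ 0.0001  0.0007 -0.0004]
[-0.30094806 -0.9251495  -0.03789248]
```

Request:
send_rows([
  [[0,0,0],[0,0,0.04],1],
  [[0,0,0],[0,0,0.08],1],
  [[0,0,0],[0,0,0.12],1],
  [[0,0,0],[0,0,0.16],1],
  [[0,0,0],[0,0,0.2],1],
  [[0,0,0],[0,0,0.24],1],
  [[0,0,0],[0,0,0.28],1],
  [[0,0,0],[0,0,0.32],1],
  [[0,0,0],[0,0,0.36],1],
  [[0,0,0],[0,0,0.4],1],
])

```text
time: 8.7
ee_pos: [0.5903, 0.1498, 0.1192]
tcp_rot: [179.9, -0.0, 103.7]
wrist_force: [3.4, 2.3, 6.3]
opening: 0.0085
```

Request:
send_rows([
  [[0,0,0],[0,0,0.04],1],
  [[0,0,0],[0,0,0.08],1],
  [[0,0,0],[0,0,0.1],1],
  [[0,0,0],[0,0,0.1],1],
  [[0,0,0],[0,0,0.1],1],
  [[0,0,0],[0,0,0.1],1],
])

```text
time: 9.3
ee_pos: [0.5903, 0.15, 0.1192]
tcp_rot: [179.9, -0.1, 86.0]
wrist_force: [2.4, 2.3, 5.0]
opening: 0.0088
```

```bash
python3 - <<'E'
from h import *
go([.591,.149,.119],86); print(sensors.get_obs()['torque'])
a=camera('scene')
cv2.imwrite('pics/v5.png',cv2.resize(a[170:290,270:410],(700,600),interpolation=2))
E
```

```text
t 9.3 pos [0.5903 0.15   0.1192] rot [ 1.799e+02 -1.000e-01  8.600e+01] q [14.2 12.2  5.8 83.5  0.1 18.3] F [2.4 2.3 5. ] open 0.0088
shift [-0.0033  0.0026  0.0006] turn [ 0.0004 -0.0005 -0.0002]
[ 0.5660597  -0.61793842 -0.05472521]
```

View pics/v5.png

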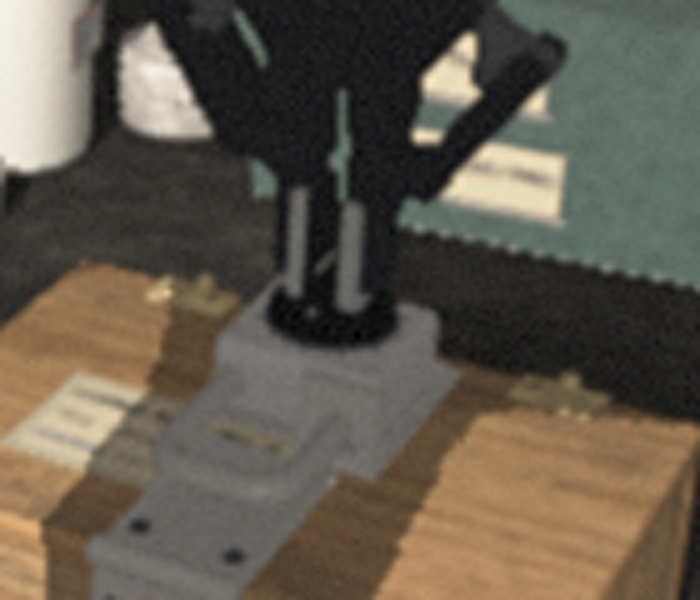

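Request:
send_rows([
  [[0,0,0],[0,0,0],0.5],
  [[0,0,0],[0,0,0],0],
  [[0,0,0],[0,0,0],-0.5],
  [[0,0,-0.1],[0,0,0],-0.5],
  [[0,0,-0.2],[0,0,0],-0.5],
  [[0,0,-0.25],[0,0,0],-0.5],
])

```text
time: 9.95
ee_pos: [0.5902, 0.1494, 0.1959]
tcp_rot: [179.9, -0.0, 85.9]
wrist_force: [0.1, -0.0, 0.4]
opening: 0.064
```

```bash
python3 - <<'E'
from h import *
np.set_printoptions(precision=4,suppress=True)
go([.535,.153,.15],86)
a=camera('scene')
for l,z in[('dial_pointer',.1335),('dial_grip',.1335),('shackle_bow',.097),('padlock',.084)]:
    r=place_of(l,'scene'); print(l,[(at_z('scene',x['point'],z)[:2],x['p']) for x in r[:2]])
cv2.imwrite('pics/v6.png',cv2.resize(a[180:280,280:400],(720,600),interpolation=2))
E
```

```text
t 9.95 pos [0.5902 0.1494 0.1959] rot [179.9  -0.   85.9] q [14.2 12.5 14.6 92.   0.  18.3] F [ 0.1 -0.   0.4] open 0.064
shift [-0.0011 -0.1847  0.1526] turn [ 0.0006 -0.0002 -0.0003]
dial_pointer [(array([0.5826, 0.1526]), 0.95)]
dial_grip [(array([0.5931, 0.149 ]), 0.69), (array([0.5041, 0.1265]), 0.58)]
shackle_bow [(array([0.5133, 0.1605]), 0.97)]
padlock [(array([0.5904, 0.1515]), 0.55)]
```

View pics/v6.png

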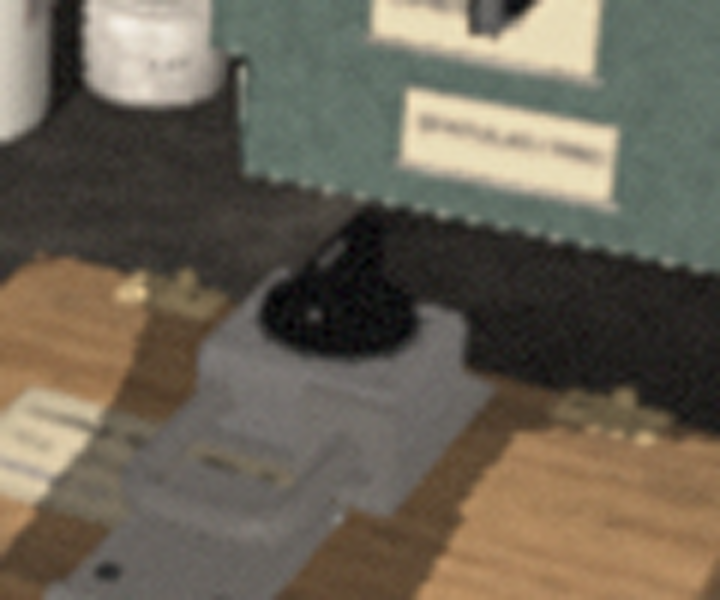

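Request:
send_rows([
  [[0,-0.1,0],[0,0,0],-0.9],
  [[0.001,-0.208,0],[0,0,0],-0.9],
  [[0.001,-0.208,0.1],[0,0,0],-0.9],
  [[0.001,-0.208,0.2],[0,0,0],-0.7],
  [[0.001,-0.208,0.3],[0,0,0],-0.5],
  [[0.001,-0.208,0.34],[0,0,0],-0.5],
  [[0.001,-0.208,0.36],[0,0,0],-0.5],
  [[0.001,-0.208,0.36],[0,0,0],-0.5],
  [[0.001,-0.208,0.36],[0,0,0],-0.5],
])

```text
time: 11.1
ee_pos: [0.5283, 0.1542, 0.0866]
tcp_rot: [179.9, -0.0, 85.9]
wrist_force: [-0.1, 0.6, 1.3]
opening: 0.0637
```

```bash
python3 - <<'E'
from h import *
go([.528,.154,.087],86)
a=camera('scene');b=camera('top')
cv2.imwrite('pics/v7.png',np.hstack([cv2.resize(a[190:290,270:370],(400,400),interpolation=2),cv2.resize(b[180:280,280:380],(400,400),interpolation=2)]))
E
```

```text
t 11.1 pos [0.5283 0.1542 0.0866] rot [179.9  -0.   85.9] q [16.3  4.6 -6.3 79.   0.  20.3] F [-0.1  0.6  1.3] open 0.0637
shift [-0.0008 -0.001  -0.0013] turn [ 0.0004 -0.0002 -0.0003]
```

View pics/v7.png

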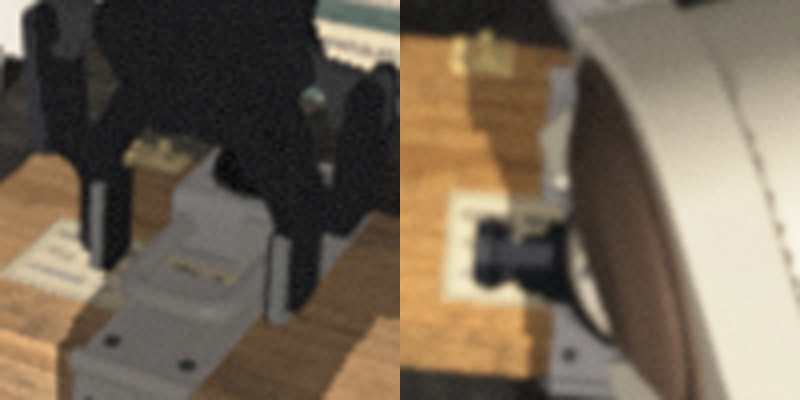

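Request:
send_rows([
  [[0,0,0],[0,0,0],0],
  [[0,0,0],[0,0,0],1],
  [[0,0,0],[0,0,0],1],
  [[0,0,0],[0,0,0],1],
  [[0,0,0],[0,0,0],1],
], force=50)

```text
time: 11.7
ee_pos: [0.5281, 0.1542, 0.0863]
tcp_rot: [179.9, -0.0, 86.0]
wrist_force: [-0.6, -0.1, 6.0]
opening: 0.0471
```

Request:
send_rows([
  [[0,-0.005,0],[0,0,0],1],
  [[0,-0.015,0],[0,0,0],1],
  [[0,-0.025,0],[0,0,0],1],
  [[0,-0.035,0],[0,0,0],1],
])

```text
time: 12.1
ee_pos: [0.5173, 0.1549, 0.0858]
tcp_rot: [180.0, -0.0, 85.9]
wrist_force: [3.1, 0.8, 5.1]
opening: 0.0468
```

Request:
send_rows([
  [[0,-0.01,0],[0,0,0],1],
  [[0,-0.02,0],[0,0,0],1],
  [[0,-0.03,0],[0,0,0],1],
  [[0,-0.035,0],[0,0,0],1],
  [[0,-0.037,0],[0,0,0],1],
  [[0,-0.037,0],[0,0,0],1],
  [[0,-0.037,0],[0,0,0],1],
])

```text
time: 12.8
ee_pos: [0.5064, 0.1555, 0.0855]
tcp_rot: [180.0, 0.0, 85.9]
wrist_force: [5.5, -0.3, 3.2]
opening: 0.0469
```

Request:
send_rows([
  [[0,-0.005,0],[0,0,0],1],
  [[0,-0.007,0],[0,0,0],1],
  [[0,-0.007,0],[0,0,0],1],
  [[0,-0.007,0],[0,0,0],1],
])

```text
time: 13.2
ee_pos: [0.5062, 0.1555, 0.0859]
tcp_rot: [179.8, 0.0, 85.9]
wrist_force: [14.4, -2.2, 0.9]
opening: 0.0468
```

Request:
send_rows([
  [[0,0.007,0],[0,0,0],1],
  [[0,0.007,0],[0,0,0],0.2],
  [[0,0.007,0],[0,0,0],-0.4],
  [[0,0.007,0],[0,0,0],-0.5],
  [[0,0.007,-0.05],[0,0,0],-0.7],
  [[0,0.007,-0.15],[0,0,0],-1],
  [[0,0.007,-0.3],[0,0,0],-1],
  [[0,0.007,-0.36],[0,0,0],-1],
])

```text
time: 14.0
ee_pos: [0.5066, 0.1558, 0.1983]
tcp_rot: [179.8, -0.1, 86.0]
wrist_force: [-0.0, 0.6, -0.1]
opening: 0.0854
```

```bash
python3 - <<'E'
from h import *
np.set_printoptions(precision=4,suppress=True)
go([.587,.150,.20],86)
a=camera('scene')
for l,z in[('dial_pointer',.1335),('dial_grip',.1335),('shackle_bow',.097),('padlock',.084)]:
    r=place_of(l,'scene'); print(l,[(at_z('scene',x['point'],z)[:2],x['p']) for x in r[:2]])
cv2.imwrite('pics/v8.png',cv2.resize(a[180:290,270:400],(709,600),interpolation=2))
E
```

```text
t 14.0 pos [0.5066 0.1558 0.1983] rot [179.8  -0.1  86. ] q [17.1  1.4  2.7 91.1  0.  21.1] F [-0.   0.6 -0.1] open 0.0854
shift [-0.0004  0.2688 -0.0046] turn [ 0.0011 -0.0005 -0.0003]
dial_pointer [(array([0.5751, 0.151 ]), 0.97)]
dial_grip [(array([0.5923, 0.1483]), 0.86)]
shackle_bow [(array([0.4902, 0.1586]), 0.71)]
padlock [(array([0.5853, 0.1502]), 0.97)]
```

View pics/v8.png

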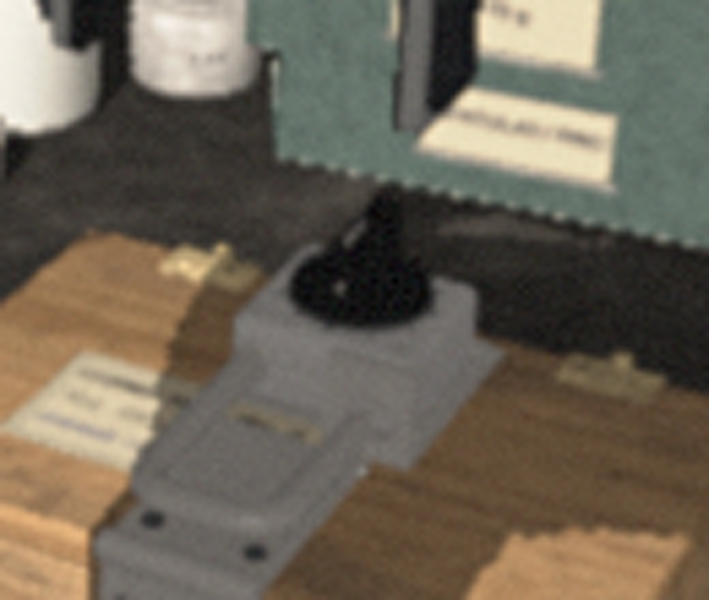

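Request:
send_rows([
  [[0,0.13,0],[0,0,0],-1],
  [[0,0.267,0],[0,0,0],-1],
  [[0,0.267,0.1],[0,0,0],-1],
  [[0,0.267,0.2],[0,0,0],-1],
  [[0,0.267,0.28],[0,0,0],-1],
  [[0,0.267,0.33],[0,0,0],-0.8],
  [[0,0.267,0.36],[0,0,0],-0.6],
  [[0,0.267,0.36],[0,0,0],-0.6],
])

```text
time: 15.05
ee_pos: [0.5854, 0.1498, 0.0844]
tcp_rot: [-179.9, 0.0, 85.9]
wrist_force: [0.3, -0.2, 0.9]
opening: 0.0688
```

Request:
send_rows([
  [[0,0,0],[0,0,0],-0.3],
  [[0,0,0],[0,0,0],0],
  [[0,0,0],[0,0,0],1],
  [[0,0,0],[0,0,0],1],
  [[0,0,0],[0,0,0],1],
  [[0,0,0],[0,0,0],1],
], force=90)

```text
time: 15.65
ee_pos: [0.5867, 0.1501, 0.0871]
tcp_rot: [179.9, -0.0, 85.9]
wrist_force: [-1.9, -0.3, 6.3]
opening: 0.054
```

Request:
send_rows([
  [[0,0,-0.01],[0,0,0],1],
  [[0,0,-0.03],[0,0,0],1],
  [[0,0,-0.06],[0,0,0],1],
  [[0,0,-0.1],[0,0,0],1],
  [[0,0,-0.1],[0,0,0],1],
])

```text
time: 16.15
ee_pos: [0.587, 0.1502, 0.118]
tcp_rot: [179.8, -0.1, 85.9]
wrist_force: [0.0, 0.2, -4.3]
opening: 0.0542
```

Request:
send_rows([
  [[0,0,-0.07],[0,0,0],1],
  [[0,0,-0.16],[0,0,0],1],
  [[0,0,-0.25],[0,0,0],1],
  [[0,0,-0.3],[0,0,0],1],
  [[0,0,-0.3],[0,0,0],1],
])

```text
time: 16.65
ee_pos: [0.587, 0.1502, 0.2081]
tcp_rot: [179.8, -0.1, 85.9]
wrist_force: [-0.1, 0.4, -4.8]
opening: 0.0541
```

Request:
send_rows([
  [[-0.02,-0.04,0],[0,0,0],1],
  [[-0.06,-0.12,0],[0,0,0],1],
  [[-0.11,-0.22,0],[0,0,0],1],
  [[-0.16,-0.32,0],[0,0,0],1],
  [[-0.21,-0.42,0],[0,0,0],1],
  [[-0.26,-0.52,0],[0,0,0],1],
  [[-0.31,-0.62,0],[0,0,0],1],
  [[-0.36,-0.71,0],[0,0,0],1],
  [[-0.4,-0.79,0],[0,0,0],1],
  [[-0.43,-0.83,0],[0,0,0],1],
])

```text
time: 17.65
ee_pos: [0.3267, 0.0384, 0.2046]
tcp_rot: [-180.0, 0.0, 85.9]
wrist_force: [0.5, 0.2, -4.2]
opening: 0.0541
```

Request:
send_rows([
  [[0,0,0],[0,0,0],1],
  [[0,0,0],[0,0,0],1],
  [[0,0,0],[0,0,0],1],
  [[0,0,0],[0,0,0],1],
  [[0,0,0],[0,0,0],1],
])

```text
time: 18.15
ee_pos: [0.3289, 0.0391, 0.2052]
tcp_rot: [-180.0, 0.0, 86.0]
wrist_force: [-0.5, -0.5, -4.3]
opening: 0.054
```

```bash
python3 - <<'E'
from h import *
np.set_printoptions(precision=4,suppress=True)
go([.33,.04,.2],86)
a=camera('scene');b=camera('top')
for l in('big_weight','small_weight','tin'):
    r=place_of(l,'top'); print(l,[(x['point'],x['p']) for x in r[:2]])
for l in('padlock','dial_grip','shackle_bow'):
    P={}
    for n in('scene','top'):
        r=place_of(l,n)
        if r:P[n]=r[0]['point']
    if len(P)==2: print(l,tri(list(P.items())))
    else: print(l,P)
cv2.imwrite('pics/v9.png',np.hstack([cv2.resize(a,(400,300)),cv2.resize(b,(400,300))]))
E
```

```text
t 18.15 pos [0.3289 0.0391 0.2052] rot [-180.    0.   86.] q [  6.8 -25.3 -18.8  96.6   0.   10.8] F [-0.5 -0.5 -4.3] open 0.054
shift [0.0034 0.0036 0.0172] turn [-0.0003  0.     -0.0002]
big_weight [([256.4, 220.5], 0.47)]
small_weight [([249.1, 250.8], 0.55), ([416.4, 375.7], 0.16)]
tin [([330.6, 174.9], 0.62)]
padlock (array([0.3251, 0.0388, 0.2045]), [array([-0.1,  0. ]), array([ 0., -0.])])
dial_grip (array([0.3332, 0.0382, 0.2534]), [array([-0.1,  0. ]), array([ 0., -0.])])
shackle_bow {'scene': [316.7, 345.3]}
```

View pics/v9.png

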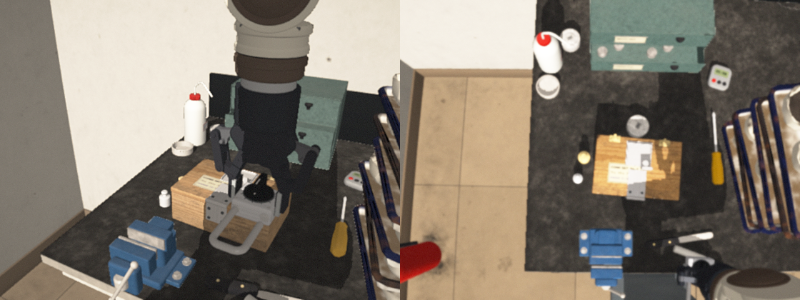

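```bash
python3 -c "
from h import *
print(np.linalg.norm(at_z('scene',(316.7,345.3),.2175)[:2]-np.array([.3265,.0388])))
bot.job_done(); go([.33,.04,.2],86)"
```

```text
0.09829344853107266
the job is handed in; nothing more can be done
the job is handed in; nothing more can be done
```

The padlock is unlocked, and I handed the job in with the arm still holding it out for you, dial up. No verdict came back, so this rests on my own checks.

- **Dial:** it started at the first click, with the pointer towards the padlock's right. I turned it 90° clockwise to the fourth click, and the picture showed the pointer in line with the shackle.
- **Shackle:** I pulled it about 21 mm with the padlock still lying in the hasp, until the force rose from 3 to 14 N at its stop. The last camera check put its bar 98 mm from the padlock's origin (99.5 mm is fully out), so it is about 19 mm out.
- **Hold:** the padlock is gripped by its body with 90 N, and the wrist reads its weight at about 4.3 N. It is at (0.326, 0.039) m with its underside about 0.20 m above the bench. That is about 0.25 m from the case centre and roughly 0.12 m clear of the case front, and level to within measurement.
- **Weights and tin:** the last picture shows all three standing. The networks place each within about 2 pixels (4 mm) of where it was before.

Two checks were weaker than the rest:
- **Dial points:** repeated network readings of the dial points before I moved scattered by up to 5 mm, and the two cameras differed by up to 9 mm.
- **Late confirmation:** I could not read the state again after handing in.

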